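# Test a handful of metal finds and sweep them off the sorting tray

## Task

Check the metal pieces lying on the sorting tray: turn the tester's dial to the brass rider on its scale and let go, then take the probe and press its sprung pin lightly, first on the tester's brass reference disc and then for about a second on each piece in turn, working along the row from the tester's end. When all are tested put the probe back upright in its holder, turn the dial back to its zero stop, and with the scraper block push all the pieces along the tray into its drop pocket - do not handle them with the gripper - and stand the scraper back on its mat. Leave the other wares on the stall alone.

Things in the scene. Friction and masses are not known exactly. Their poses are not given: they have to be found in the camera images.
- tester: Bench metal tester, grey housing 180 (x) x 150 (y) x 55 mm high, fixed. Origin: centre of its underside; x from its operating side (towards the robot) to its display, y to its left. On its top the dial (axis at x -30, y -20 mm) and a brass reference disc; on its left (+y) side a black tube, the probe holder. It stands level but is turned a little from start to start.
- dial (a joint): The tester's rotary dial, upright axis, rad: 0 at its zero stop (off), grows clockwise seen from above, up to 4.71; stays where it is left (friction 0.04 N m). At value q the pointer points along the angle 135 deg - q, counted counter-clockwise from the tester's x axis. Bar grip along the pointer line, 50 mm long, 14 mm thick, 63 to 93 mm above the table; below it a skirt 54 mm across.
- dial_pointer (a point): End of the dial's white pointer line, 30 mm from the dial's axis and 61 mm above the table.
- reference (a point): Centre of the top of the tester's brass reference disc, 24 mm across, 58 mm above the table; at x -55, y 52 mm from the tester's origin.
- rider (a joint): Brass rider clamped on the dial's scale rim, the setting mark: rad on the same scale as the dial, so the dial is on the mark when both values agree. A stiff 9 mm wide brass tab, 4 mm high, 37 to 44 mm from the axis, with a point towards the axis. Leave it where it is.
- rider_tip (a point): The rider's mark, 30 mm from the dial's axis; the end of the pointer line comes to it when the dial is set.
- holder_mouth (a point): Centre of the mouth of the probe holder: upright black tube, inside 24 mm across, outside 36 mm, rim 90 mm above the table, inner floor 5 mm above the table; 30 mm in x and 97 mm in y from the tester's origin.
- probe: Cordless hand probe, 145 mm long, 70 g, at first upright in the holder, flange on the rim. Origin: the point of its sprung pin (not pressed), z up the probe. Pin 4 mm thick from z 0 to 14 mm; nose widening to 17 mm across at 36 mm; round 17 mm up to 75 mm; flange 31 mm across from 75 to 80 mm; grey square handle 18 x 18 mm (sides along x and y) from 80 to 145 mm.
- probe_tip (a joint): How far the probe's sprung brass pin is pressed in, m: 0 free, 0.008 fully in. Spring: 1 N to start, then 0.5 N per mm.
- tray: Wooden sorting tray, fixed, 438 (y) x 140 mm (x). Origin: centre of its underside; its +y end, the head, is next to the tester. Flat bed 34 mm above the table, from y +219 (open head edge) to y -122 mm (bed edge); beyond it the sunken drop pocket. Lips 8 mm thick along both long sides, top 44 mm above the table, 124 mm apart inside.
- pocket (a point): Centre of the pocket's floor, 6 mm above the table; axes as the tray's. Inside 124 (x) x 89 mm (y), open to the top, walls up to 44 mm above the table and on the bed's side up to 34 mm.
- piece1: Flat metal medal, round, 28 mm across, 5 mm thick, lying on the bed. Origin: centre of its underside. The pieces lie in a loose row along the tray, number 1 nearest the tester; some may be absent.
- piece2: Flat metal bar, 18 x 28 mm, 5 mm thick, second place in the row. Origin: centre of its underside.
- piece3: Flat metal coin, round, 24 mm across, 5 mm thick, third place in the row. Origin: centre of its underside.
- piece4: Flat metal button, eight-sided, 26 mm across its corners, 5 mm thick, fourth place in the row. Origin: centre of its underside.
- piece5: Flat metal plaque, 20 x 20 mm, 5 mm thick, last place in the row. Origin: centre of its underside.
- scraper: Wooden scraper block, 140 g: foot 45 (x) x 108 (y) x 16 mm high, on it an upright grip rib 20 (x) x 80 (y) mm up to 60 mm. Origin: centre of its underside, which stands on the mat; its broad upright foot face (108 mm) does the pushing, either way round.
- mat: Black rubber mat of the scraper, 60 (x) x 120 (y) x 3 mm, fixed. Origin: centre of its underside.
- vase: Amber glass vase, 80 mm across, 150 mm high. A bystander, like the five things below: leave alone. Origins: centre of the underside.
- ring: Black rubber ring lying flat, 76 mm across, 18 mm high. Bystander.
- glassholder: Metal tea-glass holder with a handle, 68 mm across, 75 mm high. Bystander.
- figurine: White china figurine, 40 mm across, 88 mm high. Bystander.
- loupe: Black loupe, 34 mm across, 26 mm high, between the robot and the tray. Bystander.
- jar: Glass jar with a brass cap, 42 mm across, 60 mm high. Bystander.

How it is judged:
On the way, in this order (a step that is already met when the one before it is completed fails the run):
1. the dial is turned to the rider's mark and let go (horizontal distance between dial_pointer and rider_tip below 0.0035 m and contact force between the fingers and dial below 0.1 N), for 0.3 s.
2. the probe's pin is pressed onto the tester's reference disc (contact force between probe and tester above 0.8 N and horizontal distance between probe and reference below 0.013 m), for 0.3 s.
3. the probe's pin is pressed onto piece 1 (contact force between probe and piece1 above 0.8 N and horizontal distance between probe and piece1 below 0.017 m), for 0.6 s.
4. the probe's pin is pressed onto piece 2 (contact force between probe and piece2 above 0.8 N and horizontal distance between probe and piece2 below 0.017 m), for 0.6 s.
5. the probe's pin is pressed onto piece 3 (contact force between probe and piece3 above 0.8 N and horizontal distance between probe and piece3 below 0.017 m), for 0.6 s.
6. the probe's pin is pressed onto piece 4 (contact force between probe and piece4 above 0.8 N and horizontal distance between probe and piece4 below 0.017 m), for 0.6 s.
7. the probe's pin is pressed onto piece 5 (contact force between probe and piece5 above 0.8 N and horizontal distance between probe and piece5 below 0.017 m), for 0.6 s.
8. all the pieces are in the pocket, with the scraper down on the tray behind them (z of piece1 in the frame of pocket between -0.004 and 0.024 m and x of piece1 in the frame of pocket between -0.062 and 0.062 m and y of piece1 in the frame of pocket between -0.047 and 0.047 m and z of piece2 in the frame of pocket between -0.004 and 0.024 m and x of piece2 in the frame of pocket between -0.062 and 0.062 m and y of piece2 in the frame of pocket between -0.047 and 0.047 m and z of piece3 in the frame of pocket between -0.004 and 0.024 m and x of piece3 in the frame of pocket between -0.062 and 0.062 m and y of piece3 in the frame of pocket between -0.047 and 0.047 m and z of piece4 in the frame of pocket between -0.004 and 0.024 m and x of piece4 in the frame of pocket between -0.062 and 0.062 m and y of piece4 in the frame of pocket between -0.047 and 0.047 m and z of piece5 in the frame of pocket between -0.004 and 0.024 m and x of piece5 in the frame of pocket between -0.062 and 0.062 m and y of piece5 in the frame of pocket between -0.047 and 0.047 m and z of scraper in the frame of tray between 0.028 and 0.05 m and y of scraper in the frame of tray between -0.18 and 0 m and x of scraper in the frame of tray between -0.03 and 0.03 m), for 0.1 s.
At the end, for the whole second after the job is handed in: Every piece lies in the drop pocket at rest; the dial is within 0.12 rad of its zero stop; the probe stands in its holder (flange on the rim, within 0.15 rad of upright); the scraper stands upright on its mat, its centre within 30 mm of the mat's centre (z of piece1 in the frame of pocket between -0.004 and 0.024 m and x of piece1 in the frame of pocket between -0.062 and 0.062 m and y of piece1 in the frame of pocket between -0.047 and 0.047 m and z of piece2 in the frame of pocket between -0.004 and 0.024 m and x of piece2 in the frame of pocket between -0.062 and 0.062 m and y of piece2 in the frame of pocket between -0.047 and 0.047 m and z of piece3 in the frame of pocket between -0.004 and 0.024 m and x of piece3 in the frame of pocket between -0.062 and 0.062 m and y of piece3 in the frame of pocket between -0.047 and 0.047 m and z of piece4 in the frame of pocket between -0.004 and 0.024 m and x of piece4 in the frame of pocket between -0.062 and 0.062 m and y of piece4 in the frame of pocket between -0.047 and 0.047 m and z of piece5 in the frame of pocket between -0.004 and 0.024 m and x of piece5 in the frame of pocket between -0.062 and 0.062 m and y of piece5 in the frame of pocket between -0.047 and 0.047 m and linear speed of each of piece1, piece2, piece3, piece4, piece5, scraper below 0.02 m/s and value of joint dial below 0.12 rad and horizontal distance between probe and holder_mouth below 0.02 m and angle between probe's own z axis and vertical below 0.15 rad and z of probe in the frame of holder_mouth below -0.065 m and horizontal distance between scraper and mat below 0.03 m and angle between scraper's own z axis and vertical below 0.1 rad and height (world z) of scraper below 0.012 m); the robot touches nothing.
It fails at once if the probe is pressed on a piece while the dial is off the mark ((contact force between probe and piece1 above 0.8 N or contact force between probe and piece2 above 0.8 N or contact force between probe and piece3 above 0.8 N or contact force between probe and piece4 above 0.8 N or contact force between probe and piece5 above 0.8 N) and horizontal distance between dial_pointer and rider_tip above 0.0045 m).
It fails at once if a bystander is pushed more than 30 mm or knocked over (distance of any of vase, ring, glassholder, figurine, loupe, jar from where it was at the start of the episode above 0.03 m or angle between any of vase, ring, glassholder, figurine, loupe, jar's own z axis and vertical above 0.4 rad).
It fails at once if the probe is pressed on a piece with more than 20 N (contact force between probe and piece1 above 20 N or contact force between probe and piece2 above 20 N or contact force between probe and piece3 above 20 N or contact force between probe and piece4 above 20 N or contact force between probe and piece5 above 20 N).
It fails at once if the gripper's fingers handle a piece (contact force between the fingers and piece1 above 1 N or contact force between the fingers and piece2 above 1 N or contact force between the fingers and piece3 above 1 N or contact force between the fingers and piece4 above 1 N or contact force between the fingers and piece5 above 1 N).
Of piece1, piece2, piece3, piece4, piece5 only 3 to 5 are there at a start; the rules pass over those that are not, and their reading is None.
At some moment in a run one of piece1, piece2, piece3, piece4, piece5, scraper may be knocked a few centimetres aside while the robot is not near it.
It also fails if it takes over 208 s, if anything falls off the work surface, if the arm or the gripper's body presses on something with over 40 N, if the wrist force passes 120 N, or if a joint passes its speed limit or range.

## Robot

A 6-joint arm with a two-finger parallel gripper is mounted at the origin on the work surface. World frame = base frame: x ahead of the robot, y to its left, z up, the work surface at z = 0. Lengths are in m, angles in rad, forces in N, time in s.
With the tool pointing down it reaches from about 0.375 to 0.925 m from the base axis. Payload 5.7 kg.
Tool frame: the origin (TCP) lies midway between the tips of the shut fingers; the grasp point (between the pads) lies 19 mm behind it; z points along the fingers, y is the line along which they close (so a half turn about z gives the same grasp; the last joint's range is limited). The gripper opens to 88 mm and grips with 3 to 60 N. Pads are 20 mm wide; open, the fingers measure 115 mm over their backs; the gripper's body (75 mm by 178 mm) begins 61 mm behind the grasp point.
Start: joints at [-1.312, 0.359, 1.51, -0, 1.272, -0.115], TCP at [0.219, -0.559, 0.223] pointing down, gripper open.
Joint ranges: [-2.97, 2.97], [-1.01, 2.36], [0.21, 2.38], [-0.96, 4.11], [0.2, 2.71], [-2.98, 2.98]. Speed limits (rad/s): [2.39, 2.39, 3.14, 3.14, 3.14, 3.14].

## Interface

Orientations are given as a unit quaternion [x, y, z, w].
In Python, from bench import move_ptp, servo_line, goto_joints, move_gripper, sleep, inverse_kinematics, capture, PlanningError, close_job, spot_in, silhouettes, current_clock, current_joint_pos, current_qvel, current_joint_torque, current_position, current_orientation, current_force, current_torque, current_finger_gap, current_grip_force gives the robot as it stands. Calls block until the motion is done:
- move_ptp(position, orientation): joint-space move of the TCP to a pose.
- servo_line(position, orientation=None, rate=0.15, contact_N=None): straight line of the TCP; orientation=None keeps the orientation; rate is the mean speed in m/s. With contact_N (N) it stops when the force on the tool has changed by that much, and returns True; else False.
- goto_joints(angles): joint-space move.
- move_gripper(opening): finger opening in m; the grip force is fixed at half the most; returns when the fingers have stopped.
- sleep(seconds).
- inverse_kinematics(position, orientation): joint angles nearest the present ones, or None.
- capture(name): name is "scene" or "top" or "wrist"; returns a dict with "image" (384x512x3 uint8, blue, green, red), "range_z" (384x512 float32, m along the optical axis (not along the pixel's ray), 0 where there is no reading), "intrinsics" (3x3 intrinsics, pixels), "R" (3x3) and "t" (3): a world point X has camera coordinates R X + t. Camera axes: x right, y down, z forward; pixel columns grow to the right and rows downward; lengths in m; the calibration is good to about 2 mm. A picture is of the moment at which its call begins.
A pose or a line that the arm cannot do raises PlanningError and nothing moves.
- close_job(): hands the job in; it is judged then, once.
Trained networks look in the newest picture that a camera, given by its name, has taken for a name from the list of things; names that differ only in an ending like _2 or _b are one class to them, and where a whole thing is asked for, a point or a joint stands for the part that bears it (a point fixed in the world has none). Each returns a list of dicts, best first, with "conf" (0 to 1); they miss things now and then, are a little off and sometimes report something else, mostly with a low value. They report only what shows in the picture. A call takes as long as a camera call.
- spot_in(camera, query): "xy" ([column, row] in pixels, amid what is visible of it).
- silhouettes(camera, query): "region" (384x512 bool, what is visible of it) and "xy" ([column, row] in pixels, amid what is visible of it).
Readings, each from a call of its own:
- current_clock(): time.
- current_joint_pos(): joint angles.
- current_qvel(): joint speeds.
- current_joint_torque(): joint torques, N m.
- current_position(): TCP position.
- current_orientation(): TCP orientation.
- current_force(): force on the tool from outside, world axes, zero at the start.
- current_torque(): the same for the moment, N m.
- current_finger_gap(): finger opening in m.
- current_grip_force(): force on a finger pad.
Only numpy, scipy, OpenCV 4.12 (cv2) and the standard library are available. Lean on these libraries where they do the work, as an engineer would, in place of code of your own. Each camera call takes 0.05 s, during which the arm holds its last target. There are 200 camera calls.

## Working session

There is one attempt and no reset: what is moved stays moved. The work goes in short steps, each a Python script; the robot and the scene stay as the last script left them, time stands still between calls to the robot, and variables do not carry over. Pictures are saved under pics/ and viewed, at most 16 in all, crops included, and the job is handed in when it is done.

```bash
ls; mkdir -p pics
python3 - <<'E'
from bench import *
import cv2, numpy as np
for n in ("scene","top"):
    c=capture(n); cv2.imwrite(f"pics/{n}0.png",cv2.resize(c["image"],(768,576)))
    print(n,c["intrinsics"].round(1).tolist(),c["R"].round(3).tolist(),c["t"].round(3).tolist())
    np.savez(f"{n}0.npz",**c)
    for q in ["tester","dial","dial_pointer","reference","rider","rider_tip","holder_mouth","probe","tray","pocket","piece1","piece2","piece3","piece4","piece5","scraper","mat"]:
        print(q,[(round(d["conf"],2),np.round(d["xy"],1).tolist()) for d in spot_in(n,q)[:3]])
print(current_clock(),current_orientation())
E
```

```text
pics
scene [[453.1, 0.0, 260.7], [0.0, 453.1, 187.6], [0.0, 0.0, 1.0]] [[-0.551, 0.834, -0.013], [0.643, 0.415, -0.644], [-0.532, -0.363, -0.765]] [0.342, -0.291, 1.593]
tester [(0.68, [378.8, 249.1])]
dial [(0.54, [374.5, 224.7]), (0.26, [270.5, 208.9])]
dial_pointer []
reference [(0.88, [375.6, 248.8])]
rider []
rider_tip [(0.36, [243.6, 263.5])]
holder_mouth [(0.74, [378.8, 248.9]), (0.36, [373.6, 225.8])]
probe [(0.76, [413.3, 253.6])]
tray [(0.9, [244.9, 189.9])]
pocket [(0.65, [242.7, 192.5])]
piece1 [(0.36, [248.8, 187.0])]
piece2 [(0.36, [248.8, 187.0])]
piece3 [(0.36, [248.8, 187.0])]
piece4 [(0.36, [248.8, 187.0])]
piece5 [(0.36, [248.8, 187.0])]
scraper [(0.61, [234.4, 123.6]), (0.32, [235.8, 255.5]), (0.25, [376.1, 248.7])]
mat [(0.61, [231.9, 138.0]), (0.2, [244.4, 190.5])]
top [[493.5, 0.0, 253.6], [0.0, 493.5, 185.6], [0.0, 0.0, 1.0]] [[0.007, -1.0, 0.011], [-0.989, -0.009, -0.146], [0.146, -0.01, -0.989]] [-0.025, 0.551, 1.544]
tester [(0.63, [151.5, 195.2]), (0.33, [337.4, 254.2])]
dial [(0.73, [156.5, 204.3])]
dial_pointer [(0.51, [161.7, 199.0]), (0.36, [339.0, 256.4])]
reference [(0.88, [155.4, 193.9]), (0.39, [118.9, 180.5])]
rider []
rider_tip []
holder_mouth [(0.61, [154.2, 196.0])]
probe [(0.18, [271.4, 189.7])]
tray [(0.95, [281.6, 188.1]), (0.17, [151.5, 193.1])]
pocket [(0.84, [282.5, 186.8]), (0.54, [160.6, 199.0])]
piece1 [(0.5, [270.5, 188.7]), (0.46, [301.2, 189.6]), (0.45, [243.7, 178.0])]
piece2 [(0.5, [270.5, 188.7]), (0.46, [301.2, 189.6]), (0.45, [243.7, 178.0])]
piece3 [(0.5, [270.5, 188.7]), (0.46, [301.2, 189.6]), (0.45, [243.7, 178.0])]
piece4 [(0.5, [270.5, 188.7]), (0.46, [301.2, 189.6]), (0.45, [243.7, 178.0])]
piece5 [(0.5, [270.5, 188.7]), (0.46, [301.2, 189.6]), (0.45, [243.7, 178.0])]
scraper [(0.6, [338.3, 255.4])]
mat [(0.77, [330.4, 248.6])]
1.8 [ 9.82586420e-01  1.85806139e-01 -2.54132701e-05 -7.87368302e-05]
```

View pics/scene0.png

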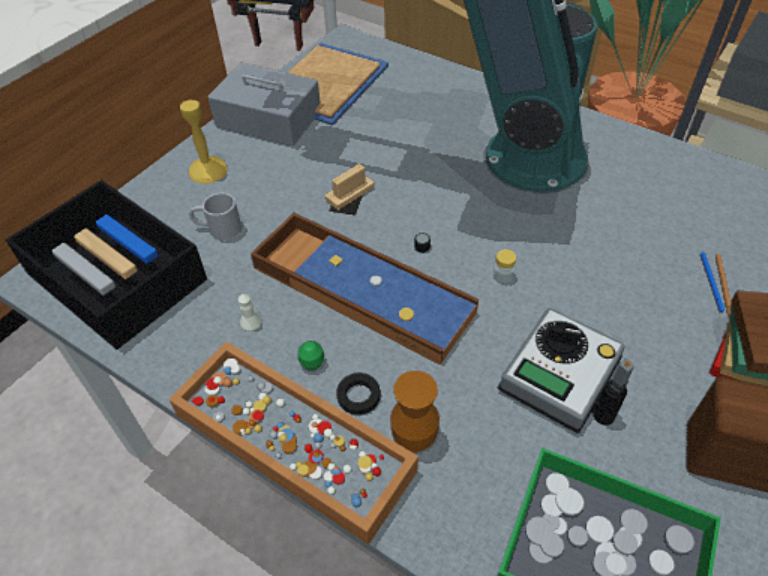

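View pics/top0.png

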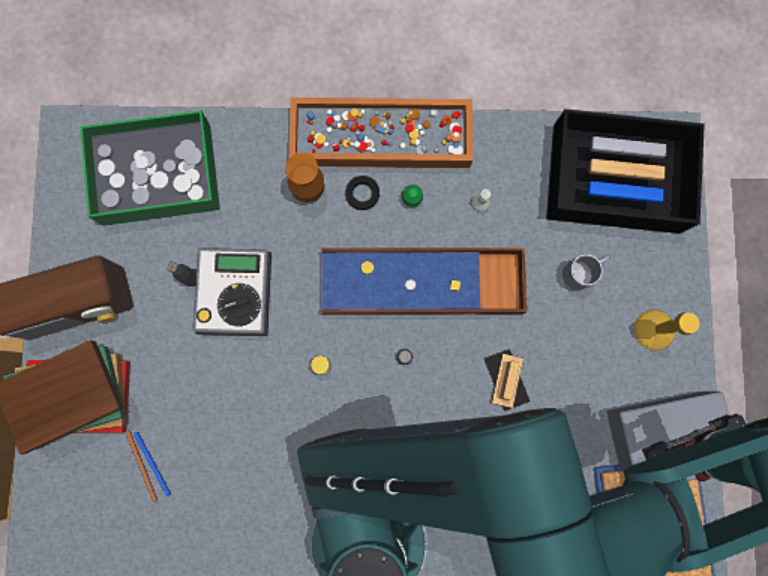

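Scene: the tester is at about (232,290) in the enlarged top view, with the dial at (238,303) and the probe at left (180,270). Three pieces lie on the blue bed at (367,267), (410,284) and (455,285). The scraper is at (508,380) on a mat turned relative to it, the pocket at (502,281), and the jar (320,365) and loupe (404,356) are in front of the tray.

```bash
cat > h.py <<'E'
from bench import *
import cv2, numpy as np
from numpy import array as A, deg2rad as rad
def Q(yaw): return [float(np.cos(yaw/2)),float(np.sin(yaw/2)),0.,0.]   # tool down, tool x along yaw, closing line yaw-90deg
def P(c,uv,z):   # pixel -> world on plane z
    d=c["R"].T@np.linalg.inv(c["intrinsics"])@A([uv[0],uv[1],1.]); o=-c["R"].T@c["t"]
    return o+d*(z-o[2])/d[2]
def D(c,uv):     # pixel -> world with depth
    u,v=int(round(uv[0])),int(round(uv[1])); z=np.median(c["range_z"][v-1:v+2,u-1:u+2])
    return c["R"].T@(np.linalg.inv(c["intrinsics"])@A([uv[0],uv[1],1.])*z-c["t"])
def cloud(c):
    v,u=np.mgrid[:384,:512]; z=c["range_z"]
    p=np.stack([u*z,v*z,z],-1)@np.linalg.inv(c["intrinsics"]).T
    return (p-c["t"])@c["R"]
def px(c,X):
    p=c["intrinsics"]@(c["R"]@A(X)+c["t"]); return p[:2]/p[2]
def shot(n,f,s=1.5):
    c=capture(n); np.savez(f+".npz",**c); cv2.imwrite(f"pics/{f}.png",cv2.resize(c["image"],None,fx=s,fy=s,interpolation=cv2.INTER_CUBIC)); return c
def load(f): return dict(np.load(f+".npz"))
E
python3 - <<'E'
from h import *
c=load("top0")
for n,uv,z in [("tester",(232,290),.055),("dial",(239,304),.06),("refdisc",(204,315),.058),("probe",(178,268),.12),("p1",(367,267),.039),("p2",(410,284),.039),("p3",(455,285),.039),("pocket",(502,281),.006),("scraper",(508,378),.06),("mat",(506,380),.003),("trayhead",(321,281),.034),("jar",(320,365),.06),("loupe",(404,356),.026),("vase",(303,165),.15),
 ("c1",(321,249),.044),("c2",(525,250),.044),("c3",(525,312),.044),("c4",(321,312),.044)]:
    print(n,P(c,(uv[0]/1.5,uv[1]/1.5),z).round(3),D(c,(uv[0]/1.5,uv[1]/1.5)).round(3))
p=P(c,(232/1.5,290/1.5),.055)
q=Q(0)
for yaw in (0,np.pi,np.pi/2,-np.pi/2):
    j=inverse_kinematics([p[0]-.05,p[1],.35],Q(yaw)); print(yaw,None if j is None else np.round(j,2))
E
```

```text
tester [0.521 0.292 0.055] [0.521 0.292 0.056]
dial [0.491 0.275 0.06 ] [0.488 0.27  0.088]
refdisc [0.467 0.348 0.058] [0.467 0.348 0.057]
probe [0.557 0.391 0.12 ] [0.554 0.386 0.139]
p1 [0.575 0.008 0.039] [0.575 0.008 0.039]
p2 [ 0.539 -0.084  0.039] [ 0.539 -0.084  0.039]
p3 [ 0.538 -0.181  0.039] [ 0.538 -0.181  0.038]
pocket [ 0.552 -0.288  0.006] [ 0.552 -0.288  0.007]
scraper [ 0.341 -0.287  0.06 ] [ 0.341 -0.287  0.059]
mat [ 0.338 -0.293  0.003] [ 0.337 -0.284  0.055]
trayhead [0.545 0.106 0.034] [0.545 0.106 0.035]
jar [0.365 0.103 0.06 ] [0.365 0.103 0.061]
loupe [ 0.386 -0.073  0.026] [ 0.386 -0.073  0.024]
vase [0.766 0.139 0.15 ] [0.766 0.139 0.151]
c1 [0.613 0.107 0.044] [0.613 0.107 0.041]
c2 [ 0.615 -0.332  0.044] [ 0.622 -0.34   0.004]
c3 [ 0.481 -0.329  0.044] [ 0.485 -0.338 -0.   ]
c4 [0.477 0.104 0.044] [0.481 0.107 0.008]
0 [ 0.43  0.2   1.42 -0.    1.52  2.  ]
3.141592653589793 [ 0.43  0.2   1.42 -0.    1.52 -1.14]
1.5707963267948966 [ 0.43  0.2   1.42 -0.    1.52  0.43]
-1.5707963267948966 [ 0.43  0.2   1.42 -0.    1.52 -2.71]
```

Run:
```python
from h import *
move_ptp([.45,.28,.35],Q(np.pi/2)); c=shot("wrist","w1")
print(px(c,[.521,.292,.055]),(-c["R"].T@c["t"]).round(3), c["R"].round(2).tolist())
for q in ["dial","dial_pointer","rider","rider_tip","reference","probe","holder_mouth"]:
    print(q,[(round(d["conf"],2),np.round(d["xy"],1).tolist()) for d in spot_in("wrist",q)[:3]])
```

```text
[303.65472799 146.55940244] [0.45  0.364 0.511] [[1.0, -0.0, 0.0], [-0.0, -0.95, 0.3], [-0.0, -0.3, -0.95]]
dial [(0.95, [291.4, 157.8])]
dial_pointer [(0.74, [285.6, 154.7]), (0.7, [407.9, 276.0])]
rider [(0.55, [309.1, 149.7]), (0.34, [286.3, 155.2])]
rider_tip [(0.53, [308.3, 152.4]), (0.23, [342.9, 73.4])]
reference [(0.69, [311.1, 140.2])]
probe [(0.84, [340.9, 71.6])]
holder_mouth [(0.81, [307.3, 137.0])]
```

View pics/w1.png

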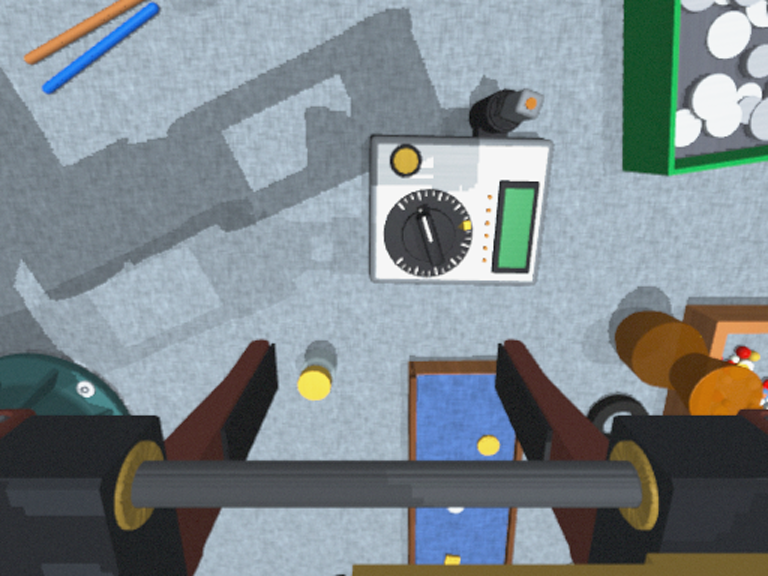

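Run:
```python
from h import *
move_ptp([.495,.24,.22],Q(np.pi/2)); c=shot("wrist","w2")
print(px(c,[.491,.275,.06]),px(c,[.55,.385,.14]))
for q in ["dial","dial_pointer","rider","rider_tip","reference","probe"]:
    print(q,[(round(d["conf"],2),np.round(d["xy"],1).tolist(),D(c,d["xy"]).round(4).tolist()) for d in spot_in("wrist",q)[:3]])
```

```text
[253.25771869 145.84924655] [334.48023957   8.18499712]
dial [(0.74, [259.5, 142.1], [0.4975, 0.2832, 0.0897]), (0.69, [288.9, 134.7], [0.5289, 0.2869, 0.0603])]
dial_pointer [(0.66, [254.8, 142.8], [0.4929, 0.283, 0.0925])]
rider []
rider_tip [(0.64, [288.1, 134.3], [0.5281, 0.2872, 0.0597])]
reference [(0.75, [288.9, 115.7], [0.5289, 0.3061, 0.0545])]
probe [(0.89, [328.4, 14.1], [0.55, 0.3858, 0.1208]), (0.69, [187.8, 363.5], [0.3895, -0.0621, 0.0255])]
```

View pics/w2.png

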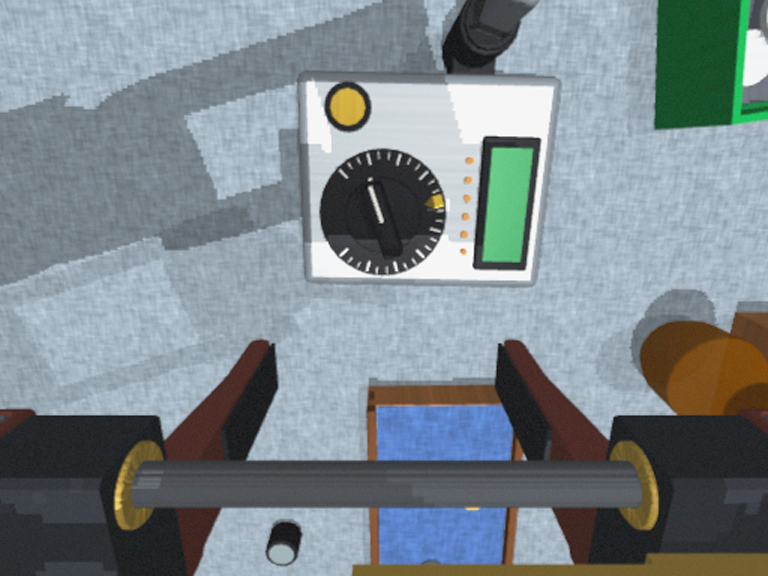

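```bash
cat > meas.py <<'E'
from h import *
def pca(p):
    m=p.mean(0); w,v=np.linalg.eigh(np.cov((p-m).T)); return m,v[:,1]
def tester(c):
    X=cloud(c); b,g,r=[c["image"][...,i].astype(int) for i in range(3)]
    near=lambda x,y,d:np.hypot(X[...,0]-x,X[...,1]-y)<d
    yel=(r>130)&(g>90)&(b<g-50)
    top=(np.abs(X[...,2]-.056)<.006)&near(.52,.292,.13)
    rect=cv2.minAreaRect(np.float32(X[top][:,:2]*1000)); 
    bar=(X[...,2]>.084)&(X[...,2]<.1)&near(.49,.275,.04)
    m,v=pca(X[bar][:,:2])
    out=dict(rect=rect,bar=m.round(4),barz=np.median(X[bar][:,2]).round(4),bardeg=np.rad2deg(np.arctan2(v[1],v[0])).round(1)%180)
    y=yel&near(.53,.285,.015); vv,uu=np.nonzero(y); out["rider"]=(P(c,(uu.mean(),vv.mean()),.06).round(4),np.median(X[y][:,2]).round(4),y.sum())
    y=yel&near(.467,.348,.025); vv,uu=np.nonzero(y); out["ref"]=(P(c,(uu.mean(),vv.mean()),.058).round(4),np.median(X[y][:,2]).round(4),y.sum())
    y=(r>150)&(g>150)&(b>150)&near(.49,.275,.036)&(X[...,2]>.055)&(X[...,2]<.1); m,v=pca(X[y][:,:2]); out["white"]=(X[y].mean(0).round(4),np.rad2deg(np.arctan2(v[1],v[0])).round(1)%180,y.sum())
    return out
if __name__=="__main__":
    import sys
    for f in sys.argv[1:]: 
        for k,v in tester(load(f)).items(): print(f,k,v)
E
python3 - <<'E'
from h import *
move_ptp([.495,.36,.25],Q(-np.pi/2)); c=shot("wrist","w3",1.5)
print(px(c,[.491,.275,.06]),px(c,[.55,.385,.14]))
E
python3 meas.py w2 w3 top0
```

```text
[260.53821951  95.03301492] [200.30802771 213.53259723]
w2 rect ((523.5387573242188, 310.311767578125), (175.92613220214844, 178.48487854003906), 88.86177062988281)
w2 bar [0.4928 0.2786]
w2 barz 0.092
w2 bardeg 108.7
w2 rider (array([0.5316, 0.2877, 0.06  ]), np.float64(0.0596), np.int64(59))
w2 ref (array([0.4694, 0.3501, 0.058 ]), np.float64(0.0573), np.int64(453))
w2 white (array([0.487 , 0.2839, 0.0866]), np.float64(82.2), np.int64(81))
w3 rect ((522.788818359375, 310.11151123046875), (174.6944122314453, 178.49099731445312), 88.86927795410156)
w3 bar [0.4924 0.2774]
w3 barz 0.092
w3 bardeg 108.5
w3 rider (array([0.5318, 0.2876, 0.06  ]), np.float64(0.0596), np.int64(56))
w3 ref (array([0.4322, 0.3896, 0.058 ]), np.float64(0.0576), np.int64(372))
w3 white (array([0.4873, 0.2824, 0.087 ]), np.float64(83.2), np.int64(82))
top0 rect ((521.8317260742188, 309.967041015625), (178.00668334960938, 179.80532836914062), 88.86621856689453)
top0 bar [0.4907 0.2772]
top0 barz 0.0917
top0 bardeg 107.2
top0 rider (array([0.5294, 0.2873, 0.06  ]), np.float64(0.0629), np.int64(6))
top0 ref (array([0.4674, 0.3498, 0.058 ]), np.float64(0.0575), np.int64(42))
top0 white (array([0.4873, 0.2889, 0.0935]), np.float64(107.1), np.int64(9))
```

View pics/w3.png

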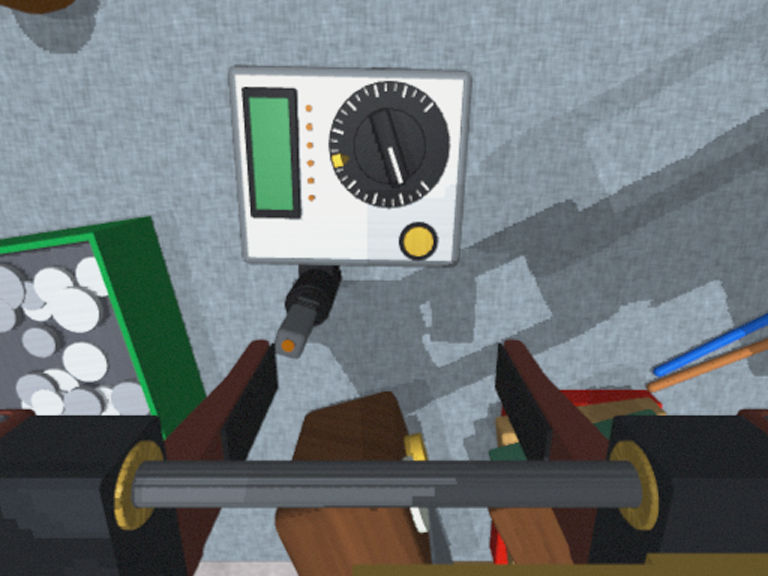

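The view shows the bar at about (388,146) with its white line pointing at (395,165), the rider at (338,160), the reference disc at (418,241), and the probe top at (288,345). Dial axis is (0.4926, 0.278), bar at 108.6°, rider at 13.9°. Next I set the dial.

```bash
cat > dial.py <<'E'
from h import *
AX=[.4926,.2780]
def turn(a,b,z=.069):
    move_gripper(.05)
    move_ptp(AX+[.16],Q(rad(a))); servo_line(AX+[z],rate=.1,contact_N=4); print("z",current_position().round(4))
    move_gripper(.0); print("gap",current_finger_gap(),current_grip_force())
    j=A(current_joint_pos()); j0=j.copy(); d=rad(a-b); n=max(1,int(np.ceil(abs(d)/.6)))
    for i in range(1,n+1):
        j=j0.copy(); j[5]+=d*i/n; goto_joints(j)
    print("torque",np.round(current_torque(),3),"pos",np.round(current_position(),4))
    move_gripper(.05); servo_line(AX+[.17],rate=.12)
E
python3 - <<'E'
from dial import *
turn(108.6,13.9)
move_ptp([.495,.24,.22],Q(np.pi/2)); c=shot("wrist","w4"); print(current_clock())
E
python3 meas.py w4
```

```text
z [0.4931 0.2782 0.0695]
gap 0.013548753090054771 30.00010907649994
torque [-0.872 -1.007  0.013] pos [0.4939 0.2771 0.0692]
18.3667
w4 rect ((523.4918823242188, 310.5008239746094), (176.08241271972656, 178.64439392089844), 88.80218505859375)
w4 bar [0.4931 0.2782]
w4 barz 0.0919
w4 bardeg 14.199999999999989
w4 rider (array([0.5317, 0.2879, 0.06  ]), np.float64(0.0594), np.int64(57))
w4 ref (array([0.4693, 0.3502, 0.058 ]), np.float64(0.0572), np.int64(462))
w4 white (array([0.5007, 0.2741, 0.085 ]), np.float64(47.4), np.int64(93))
```

View pics/w4.png

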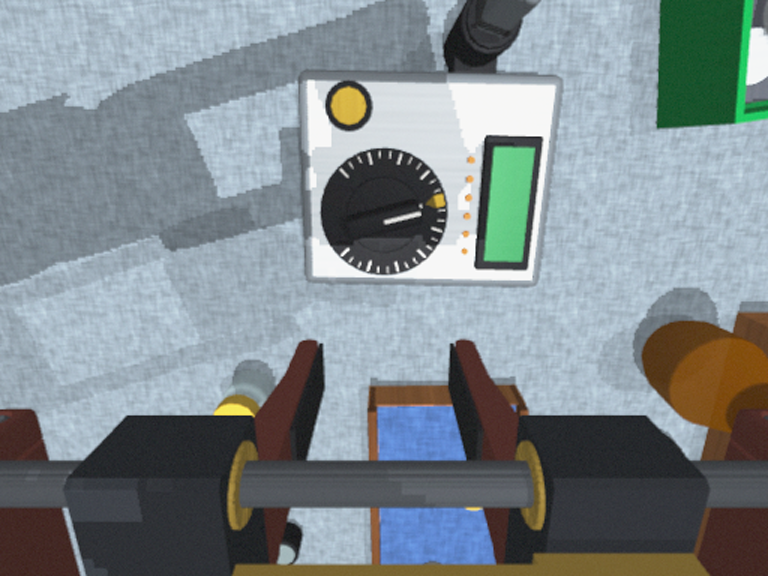

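The pointer (420,212) now points at the rider (437,202), and measured angle is 14.2° against 13.9°, so the dial is on the mark. Next I measure the probe handle.

Run:
```python
from h import *
move_ptp([.5554,.32,.30],Q(np.pi/2)); shot("wrist","w5"); 
move_ptp([.63,.394,.30],Q(np.pi)); shot("wrist","w6")
for f in ("w5","w6","w3","top0"):
    c=load(f);X=cloud(c); n=(np.hypot(X[...,0]-.5554,X[...,1]-.394)<.04)&(c["range_z"]>0)
    m=n&(X[...,2]>.154)&(X[...,2]<.18); 
    if m.sum()<8: print(f,m.sum()); continue
    print(f,m.sum(),np.median(X[m][:,2]).round(4),X[m].mean(0).round(4),cv2.minAreaRect(np.float32(X[m][:,:2]*1000)))
    m=n&(X[...,2]>.1)&(X[...,2]<.15); print(X[m][:,:2].min(0).round(4),X[m][:,:2].max(0).round(4))
```

```text
w5 340 0.1589 [0.5554 0.3933 0.1589] ((555.2826538085938, 393.1090087890625), (17.943838119506836, 17.855724334716797), 71.87863159179688)
[0.5493 0.3986] [0.5659 0.4038]
w6 338 0.159 [0.5551 0.3937 0.1589] ((555.2119750976562, 393.5979919433594), (17.817710876464844, 17.651508331298828), 71.94942474365234)
[0.5444 0.3884] [0.5497 0.4051]
w3 350 0.159 [0.5536 0.3919 0.1588] ((554.3246459960938, 393.069580078125), (17.61669158935547, 17.792034149169922), 72.06651306152344)
[0.5432 0.3821] [0.5608 0.4042]
top0 32 0.159 [0.5536 0.3927 0.1593] ((553.3731689453125, 393.22900390625), (15.762428283691406, 18.209291458129883), 68.22014617919922)
[0.5435 0.3818] [0.5594 0.4034]
```

View pics/w5.png

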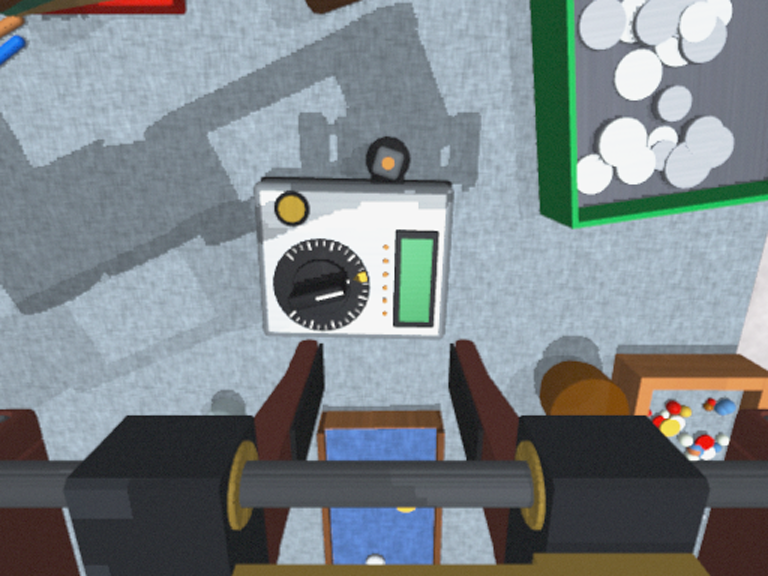

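The probe stands upright at (388,160) in its holder, with its handle turned about 72°. The pieces on the tray are unchanged. I grasp it and press the reference.

```bash
cat > probe.py <<'E'
from h import *
H=[.5552,.3936]; YAW=rad(72); ZG=.114; PIN=.015   # pin height when TCP at ZG in holder
TZ=ZG-PIN                                          # TCP above free pin
def press(xy,ztop,hold=1.0,up=.05):
    move_ptp([xy[0],xy[1],ztop+TZ+.03],Q(YAW))
    servo_line([xy[0],xy[1],ztop+TZ+.008],rate=.08); sleep(.2); f0=current_force()[2]
    hit=servo_line([xy[0],xy[1],ztop+TZ-.004],rate=.015,contact_N=2.2)
    p=current_position(); f1=current_force()[2]
    sleep(hold); print("hit",hit,"tcp",p.round(4),"dF",round(f1-f0,2),round(current_force()[2]-f0,2),"gap",round(current_finger_gap(),4))
    servo_line([xy[0],xy[1],ztop+TZ+up],rate=.1)
E
python3 - <<'E'
from probe import *
move_gripper(.05)
move_ptp(H+[.22],Q(YAW)); servo_line(H+[ZG],rate=.1,contact_N=5); print(current_position().round(4))
move_gripper(0.); print(current_finger_gap(),np.round(current_force(),2))
servo_line(H+[ZG+.125],rate=.1)
press([.4693,.3502],.058,1.0,.12)
print(current_clock()); c=shot("top","t2")
E
```

```text
[0.5558 0.3939 0.1148]
0.01806349994788359 [ 0.03 -0.41  0.71]
hit True tcp [0.4692 0.3502 0.1535] dF 3.32 4.25 gap 0.0178
29.7667
```

```bash
cat > pieces.py <<'E'
from h import *
def pieces(c,z=.039):
    X=cloud(c); hsv=cv2.cvtColor(c["image"],cv2.COLOR_BGR2HSV); h,s,v=cv2.split(hsv)
    m=((~((h>95)&(h<130)&(s>70)))&(v>120)&(np.abs(X[...,2]-.038)<.008)&(X[...,0]>.494)&(X[...,0]<.6)&(X[...,1]<.1)&(X[...,1]>-.217)&(c["range_z"]>0)).astype(np.uint8)
    n,l,st,ce=cv2.connectedComponentsWithStats(m)
    return sorted([(P(c,ce[i],z)[:2].round(4).tolist(),int(st[i,4])) for i in range(1,n) if st[i,4]>15],key=lambda a:-a[0][1])
E
python3 - <<'E'
from pieces import *
for f in ("top0","t2","w5"): print(f,pieces(load(f)))
c=shot("scene","s2"); print("scene",pieces(c))
E
```

```text
top0 [([0.5756, 0.0084], 56), ([0.5399, -0.0839], 40), ([0.5388, -0.1806], 40)]
t2 [([0.5757, 0.0082], 56), ([0.5397, -0.084], 39), ([0.5386, -0.1807], 40)]
w5 [([0.5769, -0.0011], 30), ([0.541, -0.0766], 62)]
scene [([0.5787, 0.0057], 70), ([0.542, -0.0868], 42), ([0.542, -0.1838], 41)]
```

View pics/t2.png

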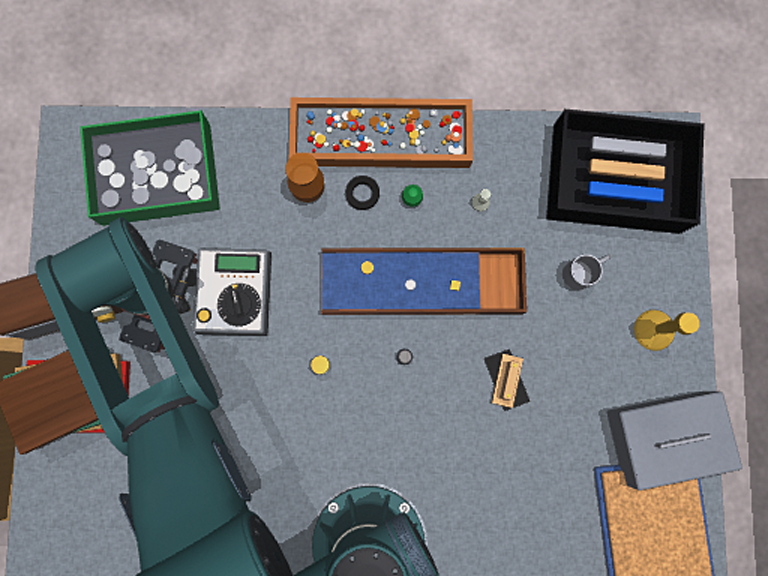

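The arm is left of the tester and the pieces are unmoved. But the dial seems to point up-left at (236,290), so I check that before pressing any piece.

```bash
python3 meas.py top0 t2 | grep -E "bar|white|rider"
python3 - <<'E'
from h import *
a=load("top0")["image"][160:230,120:190];b=load("t2")["image"][160:230,120:190]
cv2.imwrite("pics/cmp.png",cv2.resize(np.hstack([a,b]),None,fx=5,fy=5,interpolation=cv2.INTER_CUBIC))
E
```

```text
top0 bar [0.4907 0.2772]
top0 barz 0.0917
top0 bardeg 107.2
top0 rider (array([0.5294, 0.2873, 0.06  ]), np.float64(0.0629), np.int64(6))
top0 white (array([0.4873, 0.2889, 0.0935]), np.float64(107.1), np.int64(9))
t2 bar [0.4908 0.2768]
t2 barz 0.0924
t2 bardeg 13.900000000000006
t2 rider (array([0.5294, 0.2873, 0.06  ]), np.float64(0.0579), np.int64(6))
t2 white (array([0.5045, 0.2806, 0.0944]), np.float64(20.19999999999999), np.int64(6))
```

View pics/cmp.png

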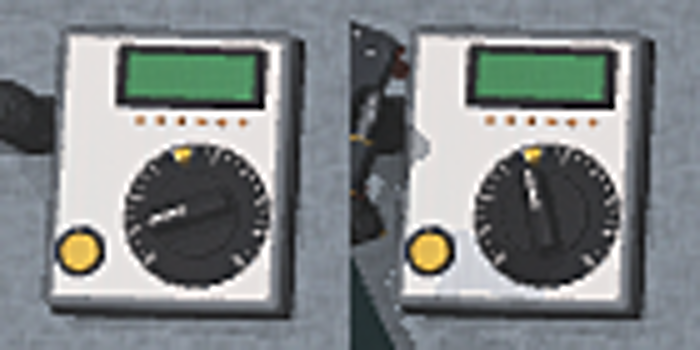

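Right half shows the pointer touching the rider (530,155), so the dial is still on the mark and the earlier impression came from the top camera's rotation. Now the pieces.

Run:
```python
from probe import *
from pieces import pieces
p0=[q[0] for q in pieces(load("t2"))]
for i in range(3):
    c=capture("top"); l=pieces(c); print(l)
    b=min(l,key=lambda q:np.hypot(q[0][0]-p0[i][0],q[0][1]-p0[i][1]))[0]
    xy=[b[0]+.0018,b[1]+.0003]
    if np.hypot(b[0]-p0[i][0],b[1]-p0[i][1])>.006: print("moved or hidden",b); break
    press(xy,.039,1.1,.06)
print(current_clock()); c=shot("top","t3"); print(pieces(c)); shot("scene","s3")
```

```text
[([0.5757, 0.0083], 57), ([0.5398, -0.0836], 42), ([0.5386, -0.1806], 37)]
hit True tcp [0.5774 0.0086 0.1345] dF 3.2 3.46 gap 0.0179
[([0.5396, -0.0836], 41)]
hit True tcp [ 0.5413 -0.0833  0.1346] dF 1.78 2.16 gap 0.018
[([0.5766, 0.0103], 48)]
moved or hidden [0.5766, 0.0103]
38.3417
[([0.5766, 0.0102], 47)]
```

Run:
```python
from probe import *
from pieces import pieces
print(pieces(load("s3")))
move_ptp([.48,.10,.2],Q(YAW)); c=shot("top","t4"); print(pieces(c)); c=shot("scene","s4"); print(pieces(c))
```

```text
[([0.5797, 0.0055], 66), ([0.5422, -0.087], 43)]
[([0.5759, 0.0086], 55), ([0.5397, -0.0839], 41)]
[([0.5788, 0.0057], 73), ([0.5424, -0.0872], 44)]
```

Run:
```python
from h import *
for q in("piece5","scraper"): print([(round(d["conf"],2),np.round(d["xy"],1).tolist()) for d in spot_in("top",q)])
a=load("t4")["image"][150:290,180:420]; cv2.imwrite("pics/crop4.png",cv2.resize(a,None,fx=3.3,fy=3.3,interpolation=cv2.INTER_CUBIC))
```

```text
[(0.48, [270.1, 188.7]), (0.3, [331.9, 247.6])]
[(0.62, [337.6, 255.9])]
```

View pics/crop4.png

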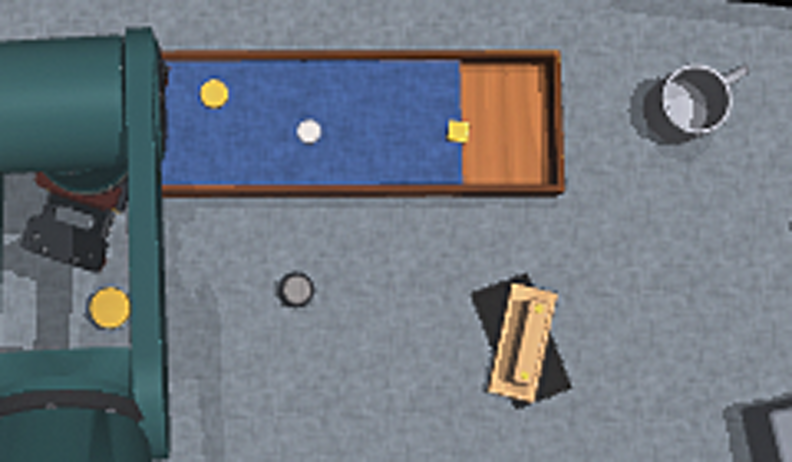

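The last piece was knocked to the bed's edge, at crop (458,131), and slightly overlaps the pocket. The others are unmoved. I locate it and the edge exactly.

Run:
```python
from h import *
for f,z in (("t4",.039),("s4",.039)):
    c=load(f); h,s,v=cv2.split(cv2.cvtColor(c["image"],cv2.COLOR_BGR2HSV)); X=cloud(c)
    m=((h>20)&(h<35)&(s>90)&(v>130)&(X[...,2]>.03)&(X[...,2]<.05)&(np.abs(X[...,0]-.54)<.04)&(np.abs(X[...,1]+.23)<.04)).astype(np.uint8)
    vv,uu=np.nonzero(m); pts=A([P(c,(a,b),z)[:2] for a,b in zip(uu,vv)])
    print(f,m.sum(),pts.mean(0).round(4),cv2.minAreaRect(np.float32(pts*1000)), np.median(X[m>0][:,2]))
    bed=(np.abs(X[...,2]-.034)<.004)&(h>95)&(h<130)&(s>90)&(X[...,0]>.5)&(X[...,0]<.59)
    for x0 in (.50,.52,.56,.58):
        k=bed&(np.abs(X[...,0]-x0)<.006)&(X[...,1]<-.1); print(x0,X[k][:,1].min().round(4),end=" ")
    print()
```

```text
t4 35 [ 0.5403 -0.23  ] ((540.121826171875, -229.732421875), (16.104917526245117, 16.486696243286133), 89.36257934570312) 0.038261557930750305
0.5 -0.2318 0.52 -0.2319 0.56 -0.2328 0.58 -0.2293 
s4 35 [ 0.544  -0.2324] ((544.0213623046875, -232.46658325195312), (20.158708572387695, 20.025053024291992), 80.63463592529297) 0.038742019838145896
0.5 -0.2354 0.52 -0.2359 0.56 -0.2354 0.58 -0.2344
```

Run:
```python
from probe import *
press([.5418,-.2252],.039,1.1,.06)
print(current_clock())
# back to the holder
move_ptp([.5,.1,.25],Q(YAW)); c=shot("scene","s5"); c=shot("top","t5")
from pieces import pieces
print(pieces(c))
move_ptp(H+[ZG+.125],Q(YAW))
c=shot("scene","s6")
r=[(round(d["conf"],2),np.round(d["xy"],1).tolist()) for d in spot_in("scene","probe")]; print(r)
a=c["image"][200:330,330:480];cv2.imwrite("pics/s6c.png",cv2.resize(a,None,fx=4,fy=4,interpolation=cv2.INTER_CUBIC))
print(px(c,H+[.14]),px(c,H+[.09]))
```

```text
hit True tcp [ 0.5418 -0.2252  0.1345] dF 3.13 3.75 gap 0.0181
43.925
[([0.5759, 0.0085], 54), ([0.5398, -0.0836], 42)]
[(0.61, [419.2, 232.2])]
[417.41892392 247.75571639] [412.16578435 259.07190603]
```

View pics/s6c.png

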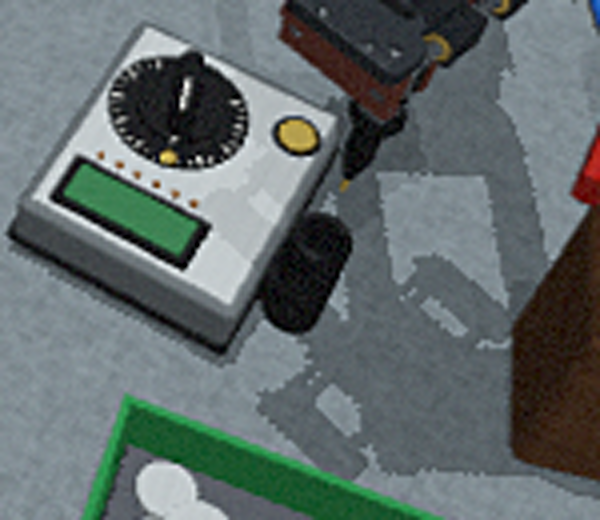

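The probe hangs straight, with its pin at image (416,247) against the predicted (417,248), over the holder at crop (320,240). Insert it and zero the dial.

```bash
python3 - <<'E'
from probe import *
from dial import turn
hit=servo_line(H+[ZG+.012],rate=.08,contact_N=5); print(hit,current_position().round(4))
if hit: raise SystemExit("touch")
print(servo_line(H+[ZG-.002],rate=.03,contact_N=3),current_position().round(4),np.round(current_force(),2))
move_gripper(.05); servo_line(H+[.24],rate=.15)
turn(13.9,136.5)
move_ptp([.5554,.30,.30],Q(np.pi/2)); shot("wrist","w7"); print(current_clock())
E
python3 meas.py w7 | grep bar
python3 - <<'E'
from h import *
for f in ("w7",):
    c=load(f);X=cloud(c); m=(np.hypot(X[...,0]-.5554,X[...,1]-.394)<.04)&(X[...,2]>.15)&(X[...,2]<.18)
    print(X[m].mean(0).round(4))
c=shot("top","t7"); s=capture("scene"); np.savez("s7.npz",**s)
for n,c in(("top",c),("scene",s)):
  X=cloud(c)
  for q in("scraper","mat"):
    r=silhouettes(n,q)
    for d in r[:2]:
        print(n,q,round(d["conf"],2),d["region"].sum(),np.round(d["xy"],1))
  m=(np.hypot(X[...,0]-.34,X[...,1]+.29)<.08)&(X[...,2]>.05)&(X[...,2]<.07); print("rib",m.sum(),X[m].mean(0).round(4),cv2.minAreaRect(np.float32(X[m][:,:2]*1000)))
  m=(np.hypot(X[...,0]-.34,X[...,1]+.29)<.08)&(X[...,2]>.013)&(X[...,2]<.07); print("foot",m.sum(),X[m].mean(0).round(4),cv2.minAreaRect(np.float32(X[m][:,:2]*1000)))
E
```

```text
False [0.5556 0.3938 0.1267]
True [0.5553 0.3936 0.114 ] [ 0.58 -0.08  3.69]
z [0.4932 0.2783 0.0695]
gap 0.013523281515606632 29.998608827590942
torque [ 0.081  0.194 -0.619] pos [0.4926 0.277  0.0692]
57.8417
w7 bar [0.4937 0.2788]
w7 barz 0.0919
w7 bardeg 133.6
[0.555  0.3932 0.1589]
top scraper 0.83 503 [335.8 255.1]
top mat 0.52 272 [335.  246.7]
rib 174 [ 0.3371 -0.2916  0.0612] ((337.7947998046875, -292.37542724609375), (21.289836883544922, 79.67706298828125), 76.14778900146484)
foot 463 [ 0.3379 -0.2888  0.0361] ((340.04638671875, -281.220458984375), (68.69239044189453, 107.88794708251953), 77.4998550415039)
scene scraper 0.84 522 [234.5 122.1]
scene mat 0.65 110 [228.6 137.6]
scene mat 0.49 6637 [245.6 190.3]
rib 156 [ 0.3452 -0.2946  0.0601] ((341.95330810546875, -294.67657470703125), (25.7657527923584, 79.86005401611328), 74.35201263427734)
foot 476 [ 0.3486 -0.2911  0.0373] ((342.1727600097656, -293.96893310546875), (45.4091796875, 109.3499526977539), 72.51779174804688)
```

View pics/w7.png

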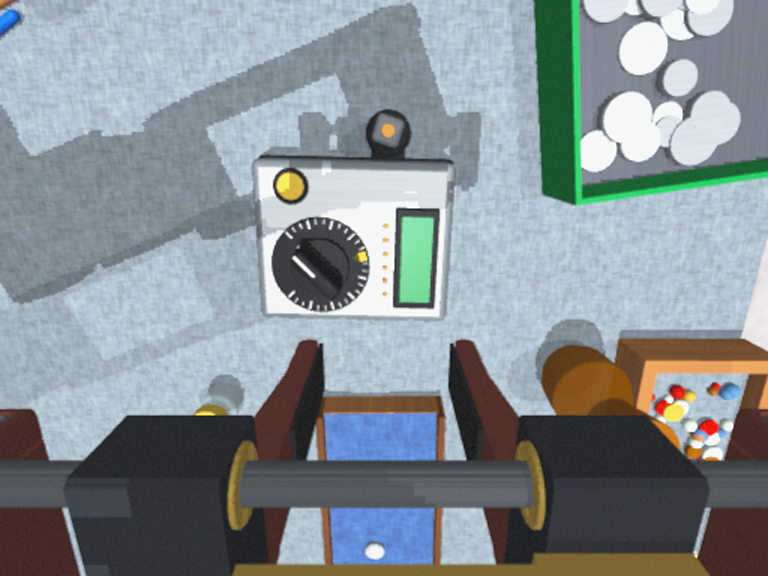

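The dial reads 133.6° (zero stop) at (305,262) and the probe stands in its holder at (388,130). Now close views of the scraper, mat and tray.

Run:
```python
from h import *
move_gripper(.07)
move_ptp([.53,-.05,.35],Q(0)); c=shot("wrist","w8")
move_ptp([.53,-.2,.35],Q(0)); c=shot("wrist","w8b")
move_ptp([.375,-.28,.25],Q(rad(-14))); c=shot("wrist","w9")
move_ptp([.34,-.27,.25],Q(rad(76))); c=shot("wrist","w10")
for f in ("w9","w10"):
    c=load(f);X=cloud(c); ok=(c["range_z"]>0)&(np.hypot(X[...,0]-.34,X[...,1]+.29)<.085)
    print(f,px(c,[.34,-.293,.06]))
    m=ok&(X[...,2]>.052)&(X[...,2]<.07); print("rib",m.sum(),np.median(X[m][:,2]),cv2.minAreaRect(np.float32(X[m][:,:2]*1000)))
    m=ok&(X[...,2]>.012)&(X[...,2]<.026); print("foot",m.sum(),np.median(X[m][:,2]),cv2.minAreaRect(np.float32(X[m][:,:2]*1000)))
    mt=ok&(c["image"].max(-1)<70)&(X[...,2]<.012); print("mat",mt.sum(),np.median(X[mt][:,2]),cv2.minAreaRect(np.float32(X[mt][:,:2]*1000)))
for f in ("w8","w8b"):
    c=load(f);X=cloud(c); h,s,v=cv2.split(cv2.cvtColor(c["image"],cv2.COLOR_BGR2HSV))
    b=(h>95)&(h<130)&(s>110)&(np.abs(X[...,2]-.034)<.004)&(c["range_z"]>0)&(np.abs(X[...,0]-.545)<.075)&(X[...,1]<.12)&(X[...,1]>-.26)
    for y0 in np.arange(-.22,.11,.04):
        k=b&(np.abs(X[...,1]-y0)<.004)
        if k.sum()>20: print(f,y0.round(3),X[k][:,0].min().round(4),X[k][:,0].max().round(4))
    print(X[b][:,1].min(),X[b][:,1].max())
```

```text
w9 [275.04745312 195.39236298]
rib 1012 0.0620280377391383 ((338.53387451171875, -293.6528015136719), (19.548297882080078, 78.87237548828125), 76.65848541259766)
foot 1396 0.01823746639552 ((338.05352783203125, -293.760986328125), (44.399200439453125, 107.6993179321289), 76.16471099853516)
mat 1211 0.0022895705802598383 ((340.6063232421875, -293.8965759277344), (118.34497833251953, 58.43672561645508), 20.506736755371094)
w10 [261.47063711 188.47260504]
rib 1096 0.06197622565707254 ((338.8125915527344, -292.7359619140625), (19.544475555419922, 79.83096313476562), 76.58316802978516)
foot 1230 0.018219728045855907 ((338.6855163574219, -292.5621643066406), (45.03130340576172, 107.97218322753906), 76.18022155761719)
mat 1086 0.002206286525894229 ((340.254638671875, -293.6188659667969), (118.31063842773438, 58.35268783569336), 20.611652374267578)
w8 -0.22 0.4902 0.6112
w8 -0.18 0.4898 0.6111
w8 -0.14 0.4899 0.6095
w8 -0.1 0.4897 0.6094
w8 -0.06 0.4881 0.6094
w8 -0.02 0.4882 0.6093
w8 0.02 0.4879 0.6077
w8 0.06 0.4879 0.6076
w8 0.1 0.4877 0.6075
-0.23244799340541902 0.10534743167058078
w8b -0.22 0.4912 0.6106
w8b -0.18 0.4894 0.6106
w8b -0.14 0.4892 0.6105
w8b -0.1 0.4895 0.6091
w8b -0.06 0.4898 0.609
w8b -0.02 0.4875 0.609
w8b 0.02 0.4893 0.6075
w8b 0.06 0.4875 0.6075
w8b 0.1 0.4876 0.6075
-0.23205504271183505 0.10565673087777615
```

View pics/w10.png

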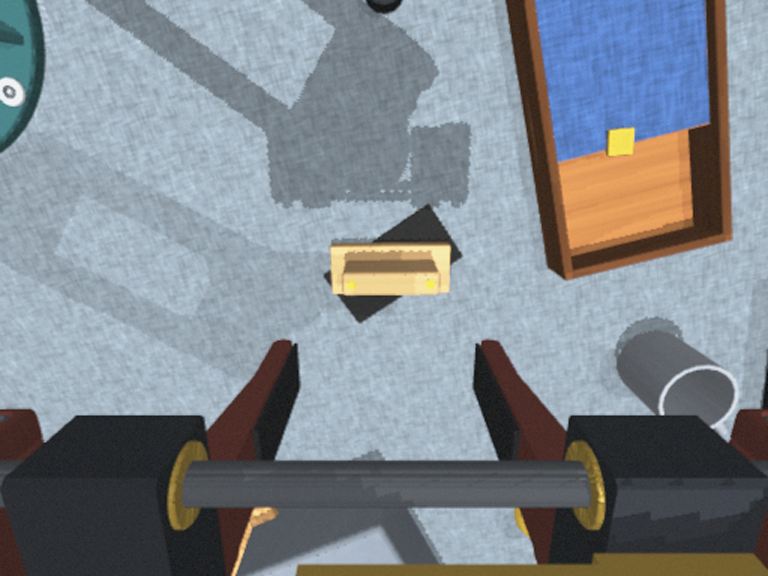

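The scraper stands at (390,268) on the mat, which is turned (20.5°). The plaque is at the bed edge at (621,142), and the pocket is empty. Measured heights agree with the text, so I grasp the scraper and push.

```bash
cat > scr.py <<'E'
from h import *
TX=lambda y:.5485-.009*(y+.02)
QT=Q(rad(.5))
E
python3 - <<'E'
from scr import *
S=[.3386,-.2930]; qs=Q(rad(-13.6))
move_ptp(S+[.13],qs); print(servo_line(S+[.025],rate=.08,contact_N=5),current_position().round(4))
move_gripper(0.); print(current_finger_gap())
servo_line(S+[.17],rate=.12)
move_ptp([TX(.068),.068,.17],QT)
from pieces import pieces
c=shot("top","t11"); print(pieces(c))
servo_line([TX(.068),.068,.07],rate=.1)
print(servo_line([TX(.068),.068,.0535],rate=.02,contact_N=3),current_position().round(4),np.round(current_force(),2),current_finger_gap())
c=shot("wrist","w11"); print(current_clock())
E
```

```text
False [ 0.3388 -0.2933  0.0254]
0.019581643885535134
[([0.5399, -0.0836], 41)]
True [0.5475 0.068  0.056 ] [ 0.41 -0.18  4.01] 0.019916576434121938
71.575
```

View pics/w11.png

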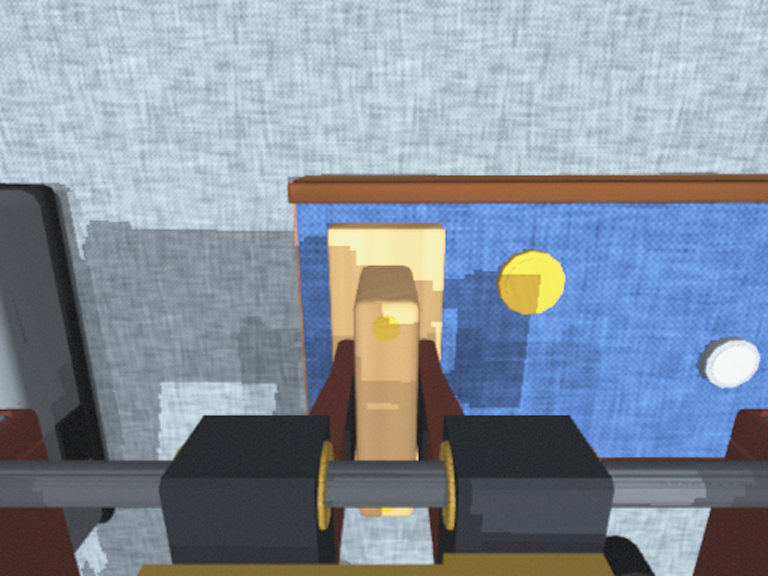

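The scraper sits square on the bed at (386,330), clear of the lip and behind the medal (531,282). Push.

Run:
```python
from scr import *
z=float(current_position()[2])+.0003
for y in (-.1,-.233):
    servo_line([TX(y),y,z],QT,rate=.06); print(current_position().round(4),np.round(current_force(),2),round(current_finger_gap(),4))
sleep(.5)
y=-.20; servo_line([TX(y),y,z+.004],QT,rate=.08)
servo_line([TX(y),y,.2],QT,rate=.12)
move_ptp([.42,-.05,.22],QT)
c=shot("top","t12"); print(current_clock())
a=c["image"][150:290,180:420]; cv2.imwrite("pics/t12c.png",cv2.resize(a,None,fx=3.3,fy=3.3,interpolation=cv2.INTER_CUBIC))
```

```text
[ 0.5493 -0.0999  0.0563] [ 0.69  0.16 -0.43] 0.0196
[ 0.5504 -0.2328  0.0563] [-0.06 -0.48 -0.15] 0.0198
80.1417
```

View pics/t12c.png

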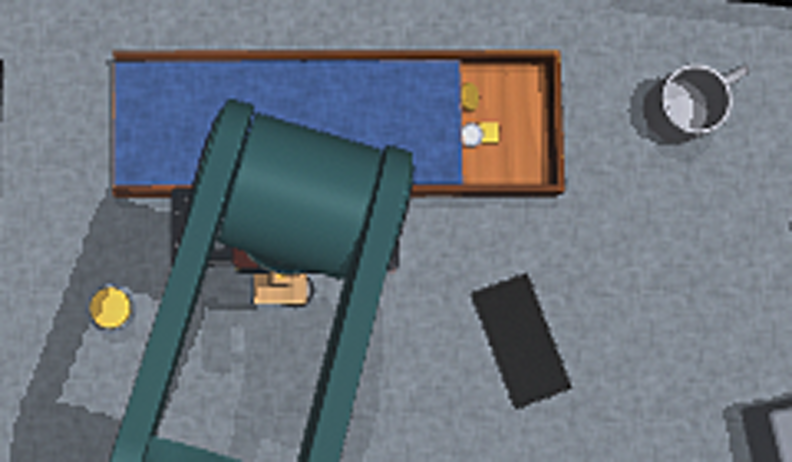

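All three pieces are in the pocket: medal (470,97), looking tilted, white (471,134), plaque (490,132). I check their heights.

Run:
```python
from scr import *
c=load("t12"); X=cloud(c)
h,s,v=cv2.split(cv2.cvtColor(c["image"],cv2.COLOR_BGR2HSV))
for n,(u,w) in dict(medal=(470,97),white=(471,134),plaque=(490,132)).items():
    u0,w0=int(u/3.3+180),int(w/3.3+150); p=X[w0-5:w0+6,u0-5:u0+6]
    print(n,(u0,w0)); print((p[...,2]*1000).round().astype(int))
print(X[150+30,320:350,1].round(3))
```

```text
medal (322, 179)
[[  38   38   29    4    8    3    8   12    7    9    4]
 [  31   36   33   14   19   20   16    1    4    2    4]
 [  28   38   30   32   25   21   11    5   -2    2    2]
 [  33   33   36   36   27   25   15   10    9   10    4]
 [  34   28   29   31   29   24   16   18    2    9    8]
 [  34   28   31   24   21   21   21   12    6    2    3]
 [  34   37   37   35 1608   30    9   11    4    3    5]
 [  28   38   38   21   28   28   19   14   -1    5    6]
 [  30   25   36    4   23   28   21    5   10   10    6]
 [  28   30   29    7    1    3    3   10    8    7    8]
 [  34   38   34   11    5   16   10    7    1    6    5]]
white (322, 190)
[[28 37 36  3  4  8  4  4  0  1  6]
 [24 35 31  8  9  6  7  6 10  2  4]
 [32 33 32  7 12 14  7  9  8 12 18]
 [36 40 34 18 13 13  8 14 17  8 12]
 [33 39 33 15 10 20 17 17 20  7 17]
 [32 32 28 10 11 13 18 11 14 13  9]
 [27 32 34 20  9 18 18 18 20 16  4]
 [37 34 34 10 12 21 15 19 17 15 17]
 [28 34 30  9 17 13 19 16  1  9  7]
 [38 38 32  7  8 18  6  3  0 -2  8]
 [36 32 29  7  2  7  2  5  9 10 10]]
plaque (328, 190)
[[ 4  4  0  1  6  0  6  6  9  4  1]
 [ 7  6 10  2  4 -1  2  5  4 10  4]
 [ 7  9  8 12 18  5 12 15 -3  0 14]
 [ 8 14 17  8 12 13  9  9  4  4  4]
 [17 17 20  7 17 11 15  7 10  8  3]
 [18 11 14 13  9  7 15  7  2  3  4]
 [18 18 20 16  4 14 10  7  6  8  1]
 [15 19 17 15 17 12 17 10  3  5  7]
 [19 16  1  9  7  1  5 -1  8  8 12]
 [ 6  3  0 -2  8  3  9  9  8 11  4]
 [ 2  5  9 10 10  2  9  3 13  8  4]]
[-0.236 -0.005 -0.243 -0.249 -0.252 -0.257 -0.26  -0.263 -0.005 -0.27
 -0.273 -0.277 -0.279 -0.283 -0.286 -0.289 -0.293 -0.296 -0.3   -0.303
 -0.306 -0.31  -0.313 -0.315 -0.32  -0.322 -0.321 -0.324 -0.324 -0.329]
```

The medal leans on the bed wall, its middle about 13 mm above the pocket floor, well within the limits. To be sure step 8 counts, I set the scraper down behind them once more, then return it to its mat.

Run:
```python
from scr import *
y=-.19
move_ptp([TX(y),y,.13],QT); servo_line([TX(y),y,.07],rate=.12)
print(servo_line([TX(y),y,.054],rate=.02,contact_N=2.5),current_position().round(4)); sleep(.4)
servo_line([TX(y),y,.17],rate=.12)
M=[.3405,-.2937]; q=Q(rad(20.6))
move_ptp(M+[.15],q); servo_line(M+[.04],rate=.1)
print(servo_line(M+[.0235],rate=.02,contact_N=2.5),current_position().round(4))
sleep(.2); move_gripper(.07); servo_line(M+[.2],rate=.12)
move_ptp([.44,-.08,.33],QT); sleep(.3)
c=shot("top","t13"); X=cloud(c); print(current_clock())
s=capture("scene")
for c in (c,s):
    X=cloud(c); m=(np.hypot(X[...,0]-.34,X[...,1]+.29)<.08)&(X[...,2]>.05)&(X[...,2]<.08); print("rib",X[m].mean(0).round(4),cv2.minAreaRect(np.float32(X[m][:,:2]*1000)))
```

```text
True [ 0.5499 -0.19    0.0559]
True [ 0.3403 -0.2935  0.0248]
90.8333
rib [ 0.3395 -0.2914  0.0614] ((339.79034423828125, -292.2030029296875), (79.28060150146484, 21.38680076599121), 19.92130470275879)
rib [ 0.346  -0.2931  0.0607] ((345.26055908203125, -294.8421630859375), (84.32135772705078, 20.483177185058594), 21.28476333618164)
```

View pics/t13.png

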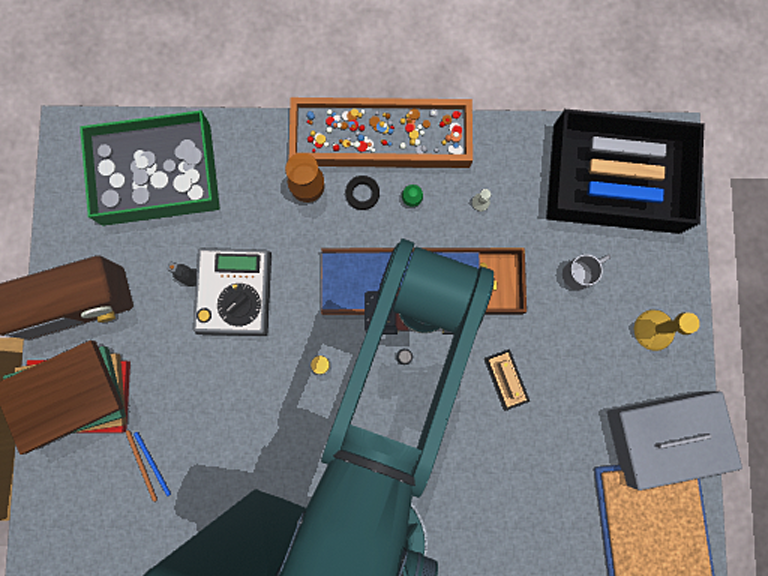

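The scraper stands on its mat at (507,380), the probe is in its holder at (182,272), and the dial (238,303) is at zero. The plaque shows in the pocket at (495,284), and the bystanders are unmoved. Handing in.

```bash
python3 -c "
from bench import *
print(close_job())"
```

```text
the job is handed in; nothing more can be done
None
```

Job handed in at about 91 s, verdict not shown: the three pieces present were tested in order and pushed into the pocket (the medal leans on its wall), and the probe, dial and scraper are back in place.

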